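# Tip spice jars from a tray into a gravity rack

## Task

Load the three spice jars lying in the steel tray into the wooden gravity-feed rack. Slide the tray along the rack's deck until its open edge stands squarely against the sill at the chute's mouth, then raise its handle end so that the jars roll out over the open edge and down the chute, lying across it, without the gripper touching the jars. Then lay the tray flat on the deck again, drawn back some 4 cm or more from the sill, swing the rack's cover fully shut, and leave the things around it where they are.

Things in the scene. Friction and masses are not known exactly. Their poses are not given: they have to be found in the camera images.
- rack: fixed light wooden gravity-feed rack. Origin at worktop level under the middle of the chute's mouth; z up, -y down the chute. Flat loading deck y = 0 to 270 mm, x = -100 to 100, top at z = 45. Chute y = -167 to -6, 122 mm wide (mouth flares to 150), floor sloping from z = 35 at the mouth to 13 at the end stop, wall tops at z = 90. Stands turned a little, differently each time
- rack_mouth (a point): middle of the chute's mouth at deck height (45 mm above the rack's origin), on the deck-side face of the sill: a strip right across the mouth, y = -6 to 0 mm, standing 5 mm above the deck. Axes as the rack's
- cover (a joint): chute's hinged cover, wooden frame with clear panel, 0.2 kg, 142 mm wide, 177 mm from hinge to free edge, 8 mm thick. Rad: 0 = shut, level on the chute; 1.57 = upright; 2.0 (stop) = leaning out past the end stop. Starts near upright. Damped stiff hinge (0.07 N m): stays put near upright, sinks shut slowly once it leans over half a radian towards the deck
- cover_edge (a point): middle of the cover's free edge, 4 mm inside its outer face (the upper one when shut). Along this edge a lip is turned down, 26 mm beyond the inner face; when shut it hangs on the deck side of the sill (rack y = 1 to 9 mm, down to z = 65), so the tray must be out of its way
- cover_hinge (a point): middle of the cover's hinge axis, at rack frame (0, -172, 91.5) mm; the axis runs along the rack's x
- tray_handle (a point): middle of the steel tray's handle: a level round bar 10 mm thick along the tray's x, 84 mm free between its two end posts, 85 mm above the tray's underside, straight above the rear wall with 40 mm clear between. Axes are the tray's: z up, -y to the open edge
- tray_lip (a point): middle of the tray's open front edge, at its underside; axes as the tray's; handle at (0, +153, +85) mm from here. Tray loose, 0.35 kg, 120 mm wide (x), 155 long (y); lips 40 mm high, 4 thick, at sides and rear, none in front. Floor top is 11 mm up at the front and falls 3.4 degrees to the rear, so the jars rest against the rear wall till it is tipped
- jar_0_centre (a point): centre of a closed spice jar with green cap, 46 mm thick, 106 mm long along its z axis, about 0.09 kg, at the start lying across the tray (its axis along the tray's x), rearmost of the three
- jar_1_centre (a point): centre of a closed spice jar with green cap, 46 mm thick, 106 mm long along its z axis, about 0.09 kg, at the start lying across the tray (its axis along the tray's x), the middle one
- jar_2_centre (a point): centre of a closed spice jar with green cap, 46 mm thick, 106 mm long along its z axis, about 0.09 kg, at the start lying across the tray (its axis along the tray's x), the one nearest the open edge
- pepper_mill: wooden pepper mill, 58 mm thick, 170 mm tall, standing by; origin under its centre
- mug: green and white mug, 92 mm thick, 93 mm tall, standing by; origin under its centre
- honey: jar with red lid, 65 mm thick, 100 mm tall, standing by; origin under its centre
Mind the look-alikes: they are no part of the job. What is shaped like the part that bears jar_0_centre but purple is not meant.

How it is judged (in metres and radians):
On the way, in this order (a step that is already met when the one before it is completed fails the run):
1. the tray stands flat on the deck with its open edge squarely at the sill (y of tray_lip in the frame of rack below 0.02 m and x of tray_lip in the frame of rack between -0.015 and 0.015 m and angle between the y axis of tray_lip and the y axis of rack, either way round below 0.12 rad and angle between tray_lip's own z axis and vertical below 0.08 rad), for 0.1 s.
2. the tray is tipped towards the chute with its open edge still at the mouth (angle between tray_lip's own z axis and vertical above 0.09 rad and y of tray_lip in the frame of rack below 0.03 m and z of tray_lip in the frame of rack below 0.07 m).
3. all three jars lie in the chute, across it (y of jar_0_centre in the frame of rack between -0.168 and -0.02 m and x of jar_0_centre in the frame of rack between -0.03 and 0.03 m and z of jar_0_centre in the frame of rack between 0.02 and 0.075 m and angle between the z axis of each of jar_0_centre, jar_1_centre, jar_2_centre and the x axis of rack, either way round below 0.3 rad and y of jar_1_centre in the frame of rack between -0.168 and -0.02 m and x of jar_1_centre in the frame of rack between -0.03 and 0.03 m and z of jar_1_centre in the frame of rack between 0.02 and 0.075 m and y of jar_2_centre in the frame of rack between -0.168 and -0.02 m and x of jar_2_centre in the frame of rack between -0.03 and 0.03 m and z of jar_2_centre in the frame of rack between 0.02 and 0.075 m), for 0.2 s.
4. the tray lies flat on the deck again, drawn back from the sill (y of tray_lip in the frame of rack above 0.025 m and z of tray_lip in the frame of rack between 0.035 and 0.055 m and angle between tray_lip's own z axis and vertical below 0.08 rad), for 0.2 s.
At the end, for the whole second after the job is handed in: the three jars lie at rest in the chute, across it (within 0.3 rad and 30 mm of its middle line, between sill and end stop); the tray lies flat (0.08 rad) at rest on the deck, its open edge over 25 mm back from the sill; the cover is shut (under 0.06 rad) (all of step 3 and all of step 4 and value of joint cover below 0.06 rad and linear speed of each of jar_0, jar_1, jar_2, tray below 0.03 m/s); the robot touches nothing.
It fails at once if the gripper or arm touches a jar (contact force between any of the fingers, the arm and jar_0 above 0.5 N or contact force between any of the fingers, the arm and jar_1 above 0.5 N or contact force between any of the fingers, the arm and jar_2 above 0.5 N).
It fails at once if a thing standing by is shifted by over 40 mm or tipped (distance of any of pepper_mill, mug, honey from where it was at the start of the episode above 0.04 m or angle between any of pepper_mill, mug, honey's own z axis and vertical above 0.5 rad).
It also fails if it takes over 54 s, if anything falls off the work surface, if the arm or the gripper's body presses on something with over 40 N, if the wrist force passes 120 N, or if a joint passes its speed limit or range.

## Robot

A 7-joint arm with a two-finger parallel gripper is mounted at the origin on a cart in front of the work surface, level with it; the furniture and walls round the work are solid. World frame = base frame: x ahead of the robot, y to its left, z up, the work surface at z = 0. Lengths are in mm, angles in rad, forces in N, time in s.
With the tool pointing down it reaches from about 425 to 950 mm from the base axis. Payload 16.7 kg.
Tool frame: the origin (TCP) lies between the finger pads; the fingertips stand 25 mm ahead of it and the grasp point (between the pads) lies 6 mm ahead of it; z points along the fingers, y is the line along which they close (so a half turn about z gives the same grasp; the last joint's range is limited). The gripper opens to 94 mm and grips with 3 to 60 N. Pads are 16 mm wide; open, the fingers measure 119 mm over their backs; the gripper's body (75 mm by 177 mm) begins 78 mm behind the grasp point.
Start: joints at [1.111, 0.426, 0.074, 1.606, -0.034, 1.111, -0.067], TCP at [205.754, -642.838, 230.467] pointing down, gripper open.
Joint ranges: [-2.85, 2.85], [-0.5, 2.14], [-1.23, 1.37], [0.21, 2.46], [-1.02, 4.16], [0.16, 2.05], [-2.73, 2.73]. Speed limits (rad/s): [1.89, 1.89, 2.39, 2.39, 3.01, 3.01, 3.01].

## Interface

Orientations are given as a unit quaternion [x, y, z, w].
In Python, from cell import arm gives the robot as it stands.
- The arm moves only by the shell command python3 -m creep 'ROWS' [FORCE]. ROWS is a JSON object of lists of equal length, an entry for each row: "gripper": the closure, from -1 (fully open) to 1 (shut); "offset": the shift along the tool's x, y, z in cm, a list of three; "spin": the turn about the tool's z in rad. In form: {"gripper": [gripper, ...], "offset": [[tx, ty, tz], ...], "spin": [spin, ...]}. A call has 1 to 10 rows; each row shifts and turns the commanded pose from where the row before left it, along the tool's axes as they then stand; what a row does not reach is not made up. A row lasts 1/8 s, in which the tool goes at most 62.5 mm and 10.7 degrees, less where a joint would pass 70% of its speed; a pose out of reach is approached as far as the arm can. A call with a gripper value outside its range is refused whole. The fingers move at their own pace and stop on an object; FORCE is the grip in N (left out, the last holds). Time passes only in rows, so rows that do not move let the fingers close. It gives the time, the measured TCP pose, the force, the opening and the grip force at its end, in the units of the state.
- arm.observe(): the state, without advancing time (a new reading comes with each control period).
- arm.read_camera(name): name is "scene" or "side" or "wrist"; returns a dict with "pixels" (480x640x3 uint8, red, green, blue), "z_map" (480x640 float32, mm along the optical axis (not along the pixel's ray), 0 where there is no reading), "K" (3x3 intrinsics, pixels), "camera_from_world" (4x4, takes a point from world to camera coordinates). Camera axes: x right, y down, z forward; pixel columns grow to the right and rows downward; lengths in mm; the calibration is good to about 2 mm. The wrist camera is an equidistant fisheye: a pixel r from the principal point sees the ray r / f radians off the axis. A picture is of the moment at which its call begins.
- arm.finish_job(): hands the job in; it is judged then, once.
Trained networks look in a picture, given as the dict that the camera call returned (one of the last four; its "shot" number tells which), for a name from the list of things; names that differ only in an ending like _2 or _b are one class to them, and where a whole thing is asked for, a point or a joint stands for the part that bears it (a point fixed in the world has none). Each returns a list of dicts, best first, with "score" (0 to 1); they miss things now and then, are a little off and sometimes report something else, mostly with a low value. They report only what shows in the picture. A call takes as long as a camera call. They do not tell look-alikes from the thing itself.
- arm.masks_of(picture, query): "mask" (480x640 bool, what is visible of it) and "bbox" ([centre column, centre row, width, height] in pixels, round what is visible of it).
- arm.place_of(picture, query): "centre" ([column, row] in pixels: a listed point, or the origin of a listed thing).
The state is a dict: "t": time; "q": joint angles; "joint_velocities": joint speeds; "effort": joint torques, N m; "eef_pos": TCP position; "tcp_rot": TCP orientation; "contact_force": force on the tool from outside, world axes, zero at the start; "ft_torque": the same for the moment, N m; "gripper_width": opening from 0.0 (shut) to 1.0 (fully open); "grasp_force": force on a finger pad.
Only numpy, scipy, OpenCV 4.12 (cv2) and the standard library are available. Lean on these libraries where they do the work, as an engineer would, in place of code of your own. Each camera call takes 0.05 s, during which the arm holds its last target. There are 200 camera calls.

## Working session

There is one attempt and no reset: what is moved stays moved. The work goes in short steps, Python scripts to look and compute and a shell command to move; the robot and the scene stay as the last step left them, time stands still between calls to the robot, and variables do not carry over. Pictures are saved under pics/ and viewed, at most 10 in all, crops included, and the job is handed in when it is done.

```bash
mkdir -p pics; cat > h.py <<'E'
import numpy as np,cv2
from cell import arm
from scipy.spatial.transform import Rotation as R
def unproj(p,u,v,z=None):
    K=p["K"];z=p["z_map"][int(round(v)),int(round(u))] if z is None else z
    c=np.array([(u-K[0,2])/K[0,0]*z,(v-K[1,2])/K[1,1]*z,z,1.])
    return (np.linalg.inv(p["camera_from_world"])@c)[:3]
def cloud(p,m):
    v,u=np.nonzero(m&(p["z_map"]>0));z=p["z_map"][v,u];K=p["K"]
    c=np.stack([(u-K[0,2])/K[0,0]*z,(v-K[1,2])/K[1,1]*z,z,np.ones_like(z)])
    return (np.linalg.inv(p["camera_from_world"])@c)[:3].T
def save(p,n): cv2.imwrite("pics/"+n,p["pixels"][:,:,::-1])
def st():
    s=arm.observe();print("t",s["t"],"pos",np.round(s["eef_pos"],1),"\nR",np.round(R.from_quat(s["tcp_rot"]).as_matrix(),3).tolist(),"w",s["gripper_width"],"F",np.round(s["contact_force"],1),"q",np.round(s["q"],2));return s
E
python3 - <<'E'
from h import *
st()
a=arm.read_camera("scene");save(a,"a.png")
b=arm.read_camera("side");save(b,"b.png")
for n,p in(("scene",a),("side",b)):
    print(n,np.round(np.linalg.inv(p["camera_from_world"])[:3,3]))
    for q in["rack_mouth","cover_edge","cover_hinge","tray_handle","tray_lip","jar_0_centre","pepper_mill","mug","honey"]:
        for d in arm.place_of(p,q)[:5]:
            u,v=d["centre"]
            if 0<=u<639.4 and 0<=v<479.4: print(q,round(d["score"],2),np.round([u,v]),np.round(unproj(p,u,v)))
E
```

```text
t 0.0 pos [ 205.6 -642.5  229.8] 
R [[0.952, 0.305, -0.0], [0.305, -0.952, 0.001], [-0.0, -0.001, -1.0]] w 0.9984318899636475 F [0.4 0.7 0.3] q [ 1.11  0.43  0.07  1.61 -0.03  1.11 -0.07]
scene [1172.   96. 1205.]
rack_mouth 0.87 [278. 235.] [480.  76.  41.]
rack_mouth 0.63 [367. 209.] [486. 292. 136.]
cover_edge 0.68 [393. 187.] [369. 384.  48.]
cover_hinge 0.74 [209. 237.] [498. -87.  91.]
tray_handle 0.88 [366. 208.] [482. 289. 135.]
tray_lip 0.59 [305. 230.] [481. 143.  58.]
jar_0_centre 0.95 [433. 233.] [518. 460.  50.]
jar_0_centre 0.73 [354. 220.] [489. 262.  98.]
pepper_mill 0.7 [380. 343.] [794. 278.  77.]
pepper_mill 0.7 [392. 188.] [368. 381.  43.]
mug 0.62 [290. 348.] [760.  81.   6.]
honey 0.93 [391. 187.] [369. 379.  49.]
side [ 578. -764.  931.]
cover_edge 0.92 [303. 271.] [498. -88. 264.]
cover_hinge 0.81 [302. 328.] [492. -91.  86.]
tray_handle 0.82 [310. 209.] [477. 289. 135.]
tray_lip 0.48 [410. 299.] [752.  67.  31.]
jar_0_centre 0.66 [326. 204.] [514. 442.  42.]
jar_0_centre 0.65 [308. 227.] [472. 257.  95.]
pepper_mill 0.79 [414. 253.] [781. 267.  12.]
pepper_mill 0.72 [305. 252.] [474. 157.  94.]
mug 0.8 [409. 299.] [749.  64.  33.]
honey 0.92 [272. 220.] [350. 375.  22.]
```

View pics/a.png

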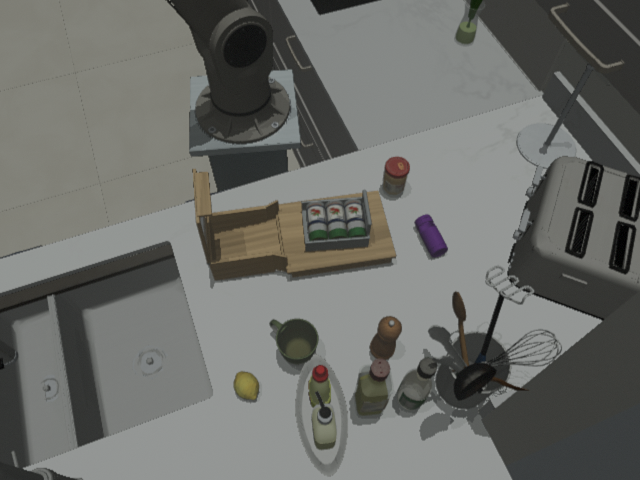

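View pics/b.png

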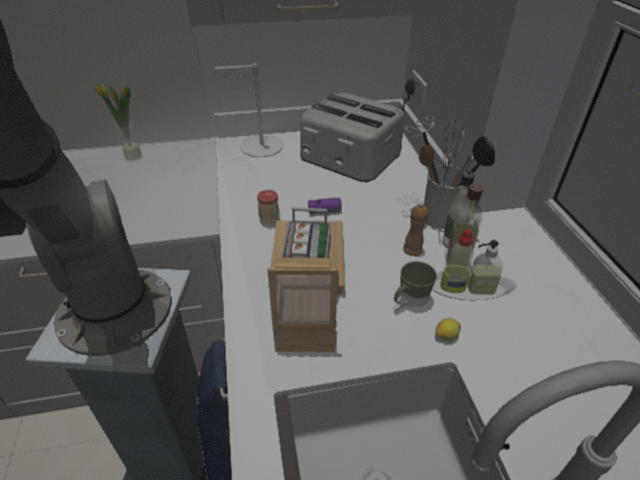

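Scene view: the tray with the three wanted jars is at about (337,222) px and its handle bar at (366,210). The rack mouth is at (278,235) and the upright cover at (205,225). Possible mix-ups are the purple jar at (431,235), which is the decoy, and the honey jar with the red lid at (396,175). The mug is at (297,340) and the mill at (387,337). I choose the tray's handle at (366,210) and check it in a close crop while I fit the poses.

```bash
python3 - <<'E'
from h import *
a=arm.read_camera("scene")
b=arm.read_camera("side")
cv2.imwrite("pics/c.png",cv2.resize(a["pixels"][160:290,180:420,::-1],None,fx=3.3,fy=3.3,interpolation=cv2.INTER_CUBIC))
full=np.ones((480,640),bool)
P=cloud(a,full);C=a["pixels"][a["z_map"]>0]
box=(P[:,0]>330)&(P[:,0]<650)&(P[:,1]>-150)&(P[:,1]<400)
P=P[box]
dk=P[(abs(P[:,2]-45)<6)&(P[:,1]>60)]
# deck: fit rect
img=np.zeros((600,600),np.uint8)
for x,y,_ in dk: img[int(x-200)%600,int(y+150)%600]=255
img=cv2.morphologyEx(img,cv2.MORPH_CLOSE,np.ones((9,9)));img=cv2.morphologyEx(img,cv2.MORPH_OPEN,np.ones((9,9)))
cs=max(cv2.findContours(img,0,2)[0],key=cv2.contourArea)
r=cv2.minAreaRect(cs);print("deck rect (y,x)+off",r, "corners xy",[(round(q[1]+200),round(q[0]-150)) for q in cv2.boxPoints(r)], "z",np.median(dk[:,2]))
for n,p in(("s",a),("b",b)):
    Q=cloud(p,full);Q=Q[(Q[:,0]>400)&(Q[:,0]<560)&(Q[:,1]>230)&(Q[:,1]<330)&(Q[:,2]>115)&(Q[:,2]<145)]
    c=Q.mean(0);vv=np.linalg.svd(Q-c)[2][0];print(n,"handle",len(Q),c.round(1),vv.round(3),Q.min(0).round(),Q.max(0).round())
    Q=cloud(p,full);Q=Q[(Q[:,0]>400)&(Q[:,0]<600)&(Q[:,1]>-200)&(Q[:,1]<-40)&(Q[:,2]>120)&(Q[:,2]<300)]
    c=Q.mean(0);vv=np.linalg.svd(Q-c)[2];print("cover",len(Q),c.round(1),vv.round(3).tolist(),Q.min(0).round(),Q.max(0).round())
    Q=cloud(p,full);Q=Q[(Q[:,0]>380)&(Q[:,0]<600)&(Q[:,1]>120)&(Q[:,1]<330)&(abs(Q[:,2]-85)<5)]
    print("traylip rect",cv2.minAreaRect(Q[:,:2].astype(np.float32)))
    Q=cloud(p,full);Q=Q[(Q[:,0]>380)&(Q[:,0]<600)&(Q[:,1]>-110)&(Q[:,1]<80)&(abs(Q[:,2]-90)<4)]
    print("chute walls rect",cv2.minAreaRect(Q[:,:2].astype(np.float32)))
E
```

```text
deck rect (y,x)+off ((359.8706970214844, 280.3017578125), (201.064208984375, 282.8639831542969), 86.633544921875) corners xy [(388, 63), (372, 345), (572, 357), (589, 75)] z 44.93798741975911
s handle 161 [481.3 290.5 133.1] [ 1.    -0.011 -0.013] [428. 286. 118.] [528. 296. 140.]
cover 1013 [512.2 -76.  250.7] [[0.641, -0.088, -0.762], [-0.767, -0.121, -0.631], [-0.037, 0.989, -0.145]] [426. -95. 120.] [572. -53. 276.]
traylip rect ((476.51092529296875, 216.3709716796875), (155.93508911132812, 124.83800506591797), 89.23558807373047)
chute walls rect ((489.9097900390625, -7.160087585449219), (158.9861297607422, 173.8309783935547), 1.1216661930084229)
b handle 149 [473.  290.1 132.4] [ 1.    -0.015 -0.005] [421. 283. 115.] [524. 299. 141.]
cover 4090 [494.9 -88.2 210.5] [[0.013, -0.1, -0.995], [-0.998, -0.062, -0.007], [-0.061, 0.993, -0.101]] [ 424. -102.  120.] [566. -53. 277.]
traylip rect ((472.2252197265625, 217.78778076171875), (156.5966796875, 121.834228515625), 89.2741470336914)
chute walls rect ((496.2094421386719, -92.7000961303711), (138.96429443359375, 9.347410202026367), 3.3301000595092773)
```

View pics/c.png

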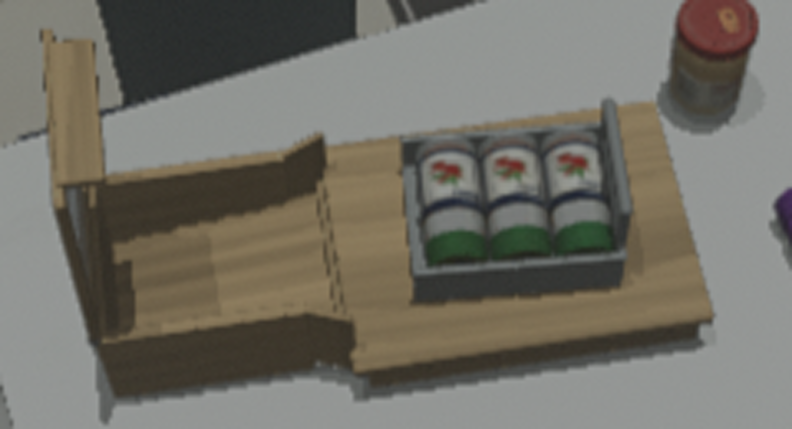

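The crop confirms three green-capped jars lying across the grey tray, with the handle bar at the right (crop about (617,150)). The fits agree on these values:
- **Rack:** yaw is about 0.06, with the mouth at about (488,81.5).
- **Handle:** about (475.5,290,130), with tray yaw about -0.013. The lip is about 56 mm from the sill.

I'll rise, spin and approach over the cover.

```bash
python3 -m creep '{"gripper":[-1,-1,-1,-1,-1,-1,-1,-1,-1,-1],"offset":[[0,0,-6],[0,0,-6],[3.3,-5,0],[3.3,-5,0],[3.3,-5,0],[3.3,-5,0],[3.3,-5,0],[3.3,-5,0],[3.3,-5,0],[3.3,-5,0]],"spin":[0.162,0.161,0,0,0,0,0,0,0,0]}' 10; python3 -c "from h import *;st()"
```

```text
t: 2.35
eef_pos: [475.8, -244.7, 350.8]
tcp_rot: [1.0, -0.007, 0.0, 0.0]
contact_force: [0.8, -0.0, -0.0]
gripper_width: 1.001
grasp_force: 0.0
t 2.35 pos [ 475.8 -244.7  350.8] 
R [[1.0, -0.013, 0.001], [-0.013, -1.0, -0.0], [0.001, 0.0, -1.0]] w 1.00081037593391 F [ 0.8 -0.  -0. ] q [ 0.5   0.11 -0.16  1.75  0.02  1.28 -1.25]
```

```bash
python3 -m creep '{"gripper":[0,0,0,0,0,0,0,0,0,0],"offset":[[-0.08,-5.9,0],[-0.08,-5.9,0],[-0.08,-5.9,0],[-0.08,-5.9,0],[-0.08,-5.9,0],[-0.08,-5.9,0],[-0.08,-5.9,0],[-0.08,-5.9,0],[-0.08,-5.9,0],[0,-0.4,0]],"spin":[0,0,0,0,0,0,0,0,0,0]}' 10; python3 - <<'E'
from h import *
s=st()
p=arm.read_camera("wrist");save(p,"w1.png")
for q in["tray_handle"]:
    for d in arm.place_of(p,q)[:2]: print(d)
print(p["K"])
E
```

```text
t: 3.6
eef_pos: [473.6, 292.9, 350.3]
tcp_rot: [1.0, -0.004, -0.001, -0.001]
contact_force: [0.5, -0.7, -0.3]
gripper_width: 0.502
grasp_force: 0.0
t 3.6 pos [473.6 292.9 350.3] 
R [[1.0, -0.008, -0.001], [-0.008, -1.0, 0.002], [-0.001, -0.002, -1.0]] w 0.5015716957358468 F [ 0.5 -0.7 -0.3] q [-0.12  0.2  -0.64  1.69  0.12  1.3  -2.36]
{'centre': [322.5, 207.4], 'score': 0.89}
{'centre': [346.6, 201.4], 'score': 0.67}
[[371.64829954   0.         323.18957459]
 [  0.         371.64829954 236.96954771]
 [  0.           0.           1.        ]]
```

View pics/w1.png

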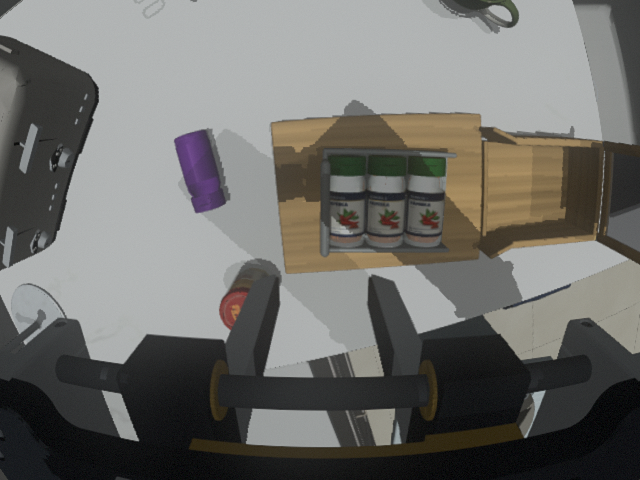

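The wrist view shows the bar upright at about (325,160–250), the three jars beside it, the honey lid at (238,310) and the purple decoy at (200,172). I'll get the bar ends from the rays.

```bash
cat >> h.py <<'E'
def wray(p,u,v,z):
    K=p["K"];d=np.array([u-K[0,2],v-K[1,2]]);r=np.hypot(*d);th=r/K[0,0]
    c=np.r_[d/r*np.sin(th),np.cos(th)];T=np.linalg.inv(p["camera_from_world"])
    w=T[:3,:3]@c;o=T[:3,3];return o+w*(z-o[2])/w[2]
E
python3 - <<'E'
from h import *
p=arm.read_camera("wrist")
for u,v in((325,158),(325,250),(322.5,207)): print(wray(p,u,v,135).round(1))
for u,v in((272,122),(288,272),(479,113),(482,259)): print("deck",wray(p,u,v,45).round(1))
Z=p["z_map"];K=p["K"]
v,u=np.nonzero((Z>0));z=Z[v,u];d=np.stack([u-K[0,2],v-K[1,2]]).astype(float);r=np.hypot(*d)+1e-9;th=r/K[0,0]
ok=th<1.2;z=z[ok];d=d[:,ok]/r[ok];th=th[ok]
c=np.stack([d[0]*np.tan(th)*z,d[1]*np.tan(th)*z,z,np.ones_like(z)])
Q=(np.linalg.inv(p["camera_from_world"])@c)[:3].T
h=Q[(abs(Q[:,2]-131)<8)&(abs(Q[:,0]-475)<70)&(abs(Q[:,1]-290)<30)]
print(len(h),h.mean(0),h.min(0),h.max(0),np.linalg.svd(h-h.mean(0))[2][0])
E
```

```text
[528.4 286.7 135. ]
[432.7 287.8 135. ]
[478.7 289.8 135. ]
deck [568.  350.7  45. ]
deck [372.2 337.4  45. ]
deck [584.4  87.1  45. ]
deck [385.5  67.6  45. ]
937 [475.33700469 291.87589083 134.33265765] [422.84310129 286.75917415 129.64936879] [524.41273456 297.33906607 137.68447826] [-9.99904313e-01  1.38331305e-02  9.33386130e-05]
```

```bash
python3 -m creep '{"gripper":[0,0,0,0,0,1,1,1,1,1],"offset":[[0.15,0.1,5],[0,0.1,5],[0,0,5],[0,0,4],[0,0,1.8],[0,0,0],[0,0,0],[0,0,0],[0,0,0],[0,0,0]],"spin":[0.006,0,0,0,0,0,0,0,0,0]}' 15; python3 -c "from h import *;st()"
```

```text
t: 5.0
eef_pos: [477.0, 287.9, 143.8]
tcp_rot: [1.0, -0.009, 0.001, -0.001]
contact_force: [-1.0, 4.8, 6.6]
gripper_width: 0.102
grasp_force: 15.0
t 5.0 pos [477.  287.9 143.8] 
R [[1.0, -0.019, 0.002], [-0.019, -1.0, 0.002], [0.002, -0.002, -1.0]] w 0.10190552048745585 F [-1.   4.8  6.6] q [-0.17  0.39 -0.59  1.93  0.28  0.9  -2.49]
```

```bash
python3 -m creep '{"gripper":[1,1,1,1,1,1,1,1,1,1],"offset":[[0.02,0.4,0],[0.02,0.5,0],[0.02,0.5,0],[0.02,0.5,0],[0.02,0.5,0],[0,0.5,0],[0,0.5,0],[0,0.5,0],[0,0.5,0],[0,0,0]],"spin":[-0.01,-0.01,-0.01,-0.01,-0.01,-0.01,-0.01,-0.009,0,0]}' 15; python3 - <<'E'
from h import *
st()
a=arm.read_camera("scene")
save(a,"d.png")
cv2.imwrite("pics/d.png",cv2.resize(a["pixels"][160:290,180:420,::-1],None,fx=3.3,fy=3.3,interpolation=cv2.INTER_CUBIC))
E
```

```text
t: 6.25
eef_pos: [478.9, 243.8, 143.7]
tcp_rot: [1.0, 0.03, 0.001, -0.001]
contact_force: [-1.8, 3.8, 8.1]
gripper_width: 0.098
grasp_force: 15.1
t 6.25 pos [478.9 243.8 143.7] 
R [[0.998, 0.06, 0.002], [0.06, -0.998, 0.002], [0.002, -0.002, -1.0]] w 0.09831592071581159 F [-1.8  3.8  8.1] q [-0.08  0.36 -0.61  1.97  0.26  0.89 -2.34]
```

View pics/d.png

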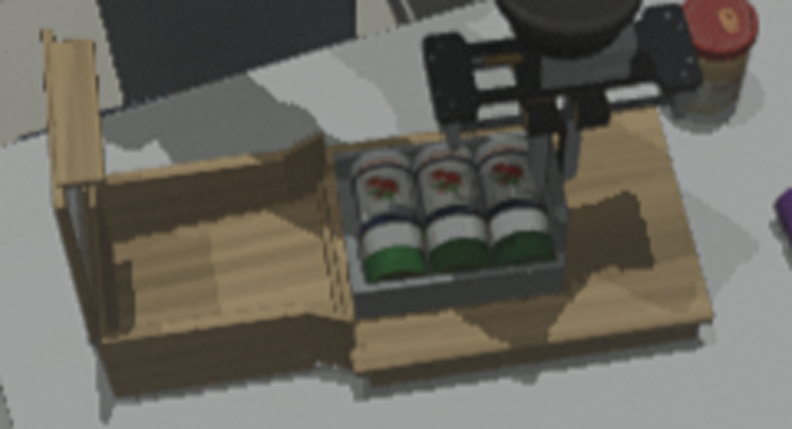

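The crop shows the tray squared up, its front edge (335,150)–(352,315) parallel to the sill and about 8–10 mm short of it. I'll ease it on until the force rises.

```bash
python3 -m creep '{"gripper":[1,1,1,1,1],"offset":[[0,0.3,0],[0,0.3,0],[0,0.3,0],[0,0.2,0],[0,0,0]],"spin":[0,0,0,0,0]}' 15; python3 - <<'E'
from h import *
st()
for n in("scene","side"):
    p=arm.read_camera(n)
    Q=cloud(p,np.ones((480,640),bool));Q=Q[(Q[:,0]>395)&(Q[:,0]<570)&(Q[:,1]>83)&(Q[:,1]<230)&(abs(Q[:,2]-85)<4)]
    r=cv2.minAreaRect(Q[:,:2].astype(np.float32));print(n,"traylip rect",r,cv2.boxPoints(r).round().tolist())
E
```

```text
t: 6.92
eef_pos: [478.8, 235.2, 143.8]
tcp_rot: [1.0, 0.031, 0.001, -0.002]
contact_force: [-4.9, 15.6, 5.1]
gripper_width: 0.098
grasp_force: 15.0
t 6.925 pos [478.8 235.2 143.8] 
R [[0.998, 0.062, 0.002], [0.062, -0.998, 0.005], [0.002, -0.005, -1.0]] w 0.09766763491208218 F [-4.9 15.6  5.1] q [-0.07  0.35 -0.61  1.98  0.26  0.88 -2.32]
scene traylip rect ((492.26654052734375, 154.5758056640625), (144.9661407470703, 152.9494171142578), 4.238765716552734) [[414.0, 225.0], [426.0, 73.0], [570.0, 84.0], [559.0, 236.0]]
side traylip rect ((492.1913146972656, 157.41053771972656), (132.87367248535156, 158.09231567382812), 84.8769760131836) [[408.0, 98.0], [565.0, 84.0], [577.0, 217.0], [419.0, 231.0]]
```

```bash
python3 -m creep '{"gripper":[1,1,1,1,1,1,1,1,1,1],"offset":[[0,0.26,-0.43],[0,0.26,-0.43],[0,0.27,-0.43],[0,0.3,-0.41],[0,0.3,-0.41],[0,0.3,-0.41],[0,0,0],[0,0,0],[0,0,0],[0,0,0]],"spin":[0,0,0,0,0,0,0,0,0,0]}' 15; python3 - <<'E'
from h import *
st()
a=arm.read_camera("scene")
cv2.imwrite("pics/e.png",cv2.resize(a["pixels"][160:290,180:420,::-1],None,fx=3.3,fy=3.3,interpolation=cv2.INTER_CUBIC))
E
```

```text
t: 8.28
eef_pos: [479.8, 218.9, 169.4]
tcp_rot: [1.0, 0.031, 0.001, -0.003]
contact_force: [-6.3, 18.0, 10.0]
gripper_width: 0.103
grasp_force: 15.0
t 8.275 pos [479.8 218.9 169.4] 
R [[0.998, 0.062, 0.002], [0.062, -0.998, 0.005], [0.002, -0.005, -1.0]] w 0.10276169145685254 F [-6.3 18.  10. ] q [-0.02  0.31 -0.62  1.97  0.22  0.92 -2.26]
```

View pics/e.png

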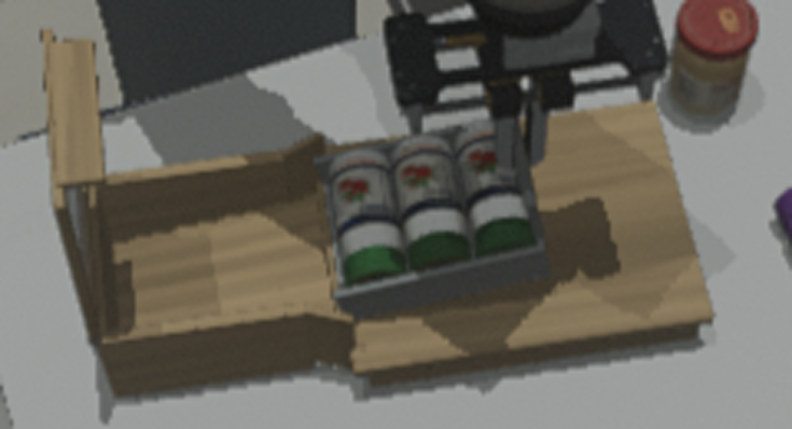

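The crop shows the tray tipped about 10° with its lip at the sill, and the jars still in it. I'll tip further.

```bash
python3 -m creep '{"gripper":[1,1,1,1,1,1,1,1,1,1],"offset":[[0,0.34,-0.38],[0,0.34,-0.38],[0,0.34,-0.38],[0,0.36,-0.36],[0,0.36,-0.36],[0,0.36,-0.36],[0,0,0],[0,0,0],[0,0,0],[0,0,0]],"spin":[0,0,0,0,0,0,0,0,0,0]}' 15; python3 - <<'E'
from h import *
st()
a=arm.read_camera("scene")
for d in arm.masks_of(a,"jar_0_centre")[:6]:
    c=cloud(a,d["mask"]);print(round(d["score"],2),np.round(d["bbox"]),np.median(c,0).round())
E
```

```text
t: 9.57
eef_pos: [481.5, 198.2, 192.1]
tcp_rot: [1.0, 0.031, 0.002, -0.003]
contact_force: [-7.3, 18.1, 17.2]
gripper_width: 0.102
grasp_force: 15.0
t 9.575 pos [481.5 198.2 192.1] 
R [[0.998, 0.062, 0.003], [0.062, -0.998, 0.005], [0.003, -0.005, -1.0]] w 0.10226227391393157 F [-7.3 18.1 17.2] q [ 0.02  0.27 -0.62  1.96  0.19  0.96 -2.19]
0.89 [268. 233.  22.  39.] [492.  51.  74.]
0.73 [431. 235.  34.  45.] [520. 454.  40.]
```

```bash
python3 -m creep '{"gripper":[1,1,1,1,1,1,1,1],"offset":[[0,0,0],[0,0,0],[0,0,0],[0,0,0],[0,0,0],[0,0,0],[0,0,0],[0,0,0]],"spin":[0,0,0,0,0,0,0,0]}' 15; python3 - <<'E'
from h import *
st()
a=arm.read_camera("scene")
cv2.imwrite("pics/f.png",cv2.resize(a["pixels"][160:290,180:420,::-1],None,fx=3.3,fy=3.3,interpolation=cv2.INTER_CUBIC))
for d in arm.masks_of(a,"jar_0_centre")[:6]:
    c=cloud(a,d["mask"]);print(round(d["score"],2),np.round(d["bbox"]),np.median(c,0).round())
E
```

```text
t: 10.68
eef_pos: [481.6, 198.2, 192.2]
tcp_rot: [1.0, 0.031, 0.002, -0.003]
contact_force: [-6.7, 17.6, 16.3]
gripper_width: 0.104
grasp_force: 15.0
t 10.675 pos [481.6 198.2 192.2] 
R [[0.998, 0.063, 0.003], [0.062, -0.998, 0.005], [0.004, -0.005, -1.0]] w 0.104035576966592 F [-6.7 17.6 16.3] q [ 0.02  0.27 -0.62  1.96  0.19  0.96 -2.19]
0.9 [260. 234.  22.  36.] [492.  29.  72.]
0.79 [430. 234.  32.  47.] [517. 454.  39.]
0.52 [201. 218.  21.  98.] [515. -80. 270.]
```

View pics/f.png

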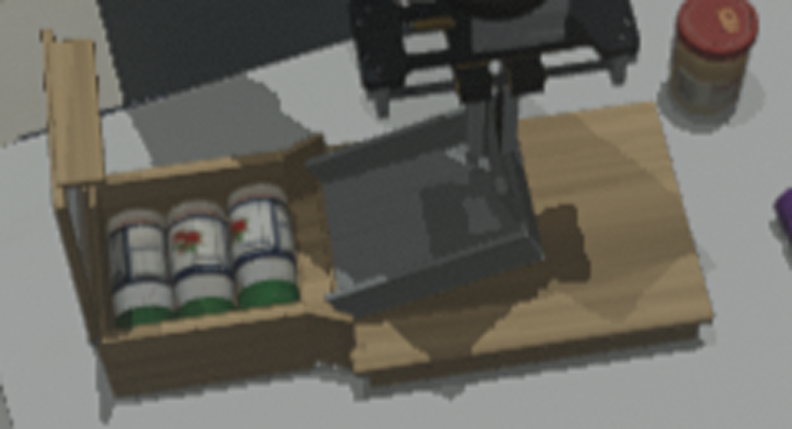

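The crop shows all three jars lying across the chute at (140,265), (203,258) and (262,243), and the tray empty. I'll lower it along the arc and draw it back.

```bash
python3 -m creep '{"gripper":[1,1,1,1,1,1,1,1],"offset":[[0,-0.58,0.54],[0,-0.56,0.56],[0,-0.53,0.57],[0,-0.52,0.59],[0,-0.48,0.61],[0,-0.46,0.63],[0,-0.44,0.65],[0,-0.42,0.67]],"spin":[0,0,0,0,0,0,0,0]}' 15; python3 -m creep '{"gripper":[1,1,1,1,1,1,1,1],"offset":[[0,-0.7,0],[0,-0.8,0],[0,-0.8,0],[0,-0.8,0],[0,-0.8,0],[0,-0.8,0],[0,-0.8,0],[0,0,0]],"spin":[0,0,0,0,0,0,0,0]}' 15; python3 - <<'E'
from h import *
st()
p=arm.read_camera("side")
Q=cloud(p,np.ones((480,640),bool))
Q=Q[(Q[:,0]>428)&(Q[:,0]<530)&(Q[:,1]>150)&(Q[:,1]<270)]
F=Q[(Q[:,2]>45)&(Q[:,2]<65)];A=np.c_[F[:,:2],np.ones(len(F))];print("tray floor z=ax+by+c",len(F),np.linalg.lstsq(A,F[:,2],rcond=None)[0])
E
```

```text
t: 11.78
eef_pos: [479.0, 235.8, 142.6]
tcp_rot: [1.0, 0.031, 0.001, -0.001]
contact_force: [-0.5, -1.9, 25.1]
gripper_width: 0.102
grasp_force: 15.0
t: 12.78
eef_pos: [475.5, 289.6, 141.8]
tcp_rot: [1.0, 0.03, 0.0, -0.0]
contact_force: [-0.9, -3.5, 6.6]
gripper_width: 0.099
grasp_force: 15.0
t 12.775 pos [475.5 289.6 141.8] 
R [[0.998, 0.061, 0.0], [0.061, -0.998, 0.001], [0.0, -0.001, -1.0]] w 0.09858053323485977 F [-0.9 -3.5  6.6] q [-0.16  0.4  -0.61  1.93  0.29  0.9  -2.43]
tray floor z=ax+by+c 540 [ 1.06237279e-02 -1.58183453e-01  8.96112900e+01]
```

```bash
python3 -m creep '{"gripper":[0.4,0.2,0,0,0,0,0,0],"offset":[[0,0,0],[0,0,0],[0,0,0],[0,0,-4],[0,0,-6],[0,0,-6],[0,0,-6],[0,0,0]],"spin":[0,0,0,0,0,0,0,0]}' 15; python3 - <<'E'
from h import *
st()
for n in("scene","side"):
    p=arm.read_camera(n)
    Q=cloud(p,np.ones((480,640),bool))
    h=Q[(abs(Q[:,2]-131)<12)&(abs(Q[:,0]-475)<70)&(abs(Q[:,1]-290)<30)]
    print(n,"handle",h.mean(0).round(1),np.percentile(h[:,2],95))
    F=Q[(Q[:,0]>430)&(Q[:,0]<520)&(Q[:,1]>160)&(Q[:,1]<250)&(Q[:,2]<75)]
    A=np.c_[F[:,:2],np.ones(len(F))]
    for _ in range(4):
        s=np.linalg.lstsq(A,F[:,2],rcond=None)[0];k=abs(A@s-F[:,2])<3;A,F=A[k],F[k]
    print(len(F),s)
    L=Q[(abs(Q[:,0]-480)<90)&(Q[:,1]>120)&(Q[:,1]<300)&(abs(Q[:,2]-85)<4)]
    print(cv2.minAreaRect(L[:,:2].astype(np.float32)))
    if n=="side":
        for q in ("cover_edge","cover_hinge"):
            d=arm.place_of(p,q)[0];print(q,d,unproj(p,*d["centre"]).round())
E
```

```text
t: 13.82
eef_pos: [476.6, 290.1, 366.3]
tcp_rot: [1.0, 0.03, 0.003, -0.002]
contact_force: [0.9, 0.6, -1.7]
gripper_width: 0.501
grasp_force: 0.0
t 13.825 pos [476.6 290.1 366.3] 
R [[0.998, 0.06, 0.006], [0.06, -0.998, 0.004], [0.007, -0.003, -1.0]] w 0.5009241552295968 F [ 0.9  0.6 -1.7] q [-0.09  0.19 -0.66  1.66  0.12  1.32 -2.28]
scene handle [478.9 279.  133.6] 138.28609065847075
821 [ 1.01327193e-02 -5.34755952e-02  5.86369682e+01]
((480.24359130859375, 204.73031616210938), (127.30014038085938, 156.04164123535156), 3.441420793533325)
side handle [472.1 278.7 133.7] 138.2324499756275
486 [-2.71318133e-05 -5.59733179e-02  6.54983191e+01]
((474.72186279296875, 214.3842315673828), (119.60932922363281, 141.45913696289062), 3.3024215698242188)
cover_edge {'centre': [299.3, 269.2], 'score': 0.84} [490. -90. 270.]
cover_hinge {'centre': [305.5, 328.0], 'score': 0.8} [499. -92.  89.]
```

```bash
python3 -m creep '{"gripper":[1,1,1,1,1,1,1,1,1,1],"offset":[[0,5.9,0],[0,5.9,0],[0,5.9,0],[0,5.9,0],[0,5.9,0],[0,5.9,0],[0,5.9,0],[-0.5,5.9,0],[0,0,5.5],[0,0,5.5]],"spin":[0,0,0,0,0,0,0,0,0,0]}' 15; python3 -c "from h import *;st()"
```

```text
t: 15.28
eef_pos: [498.1, -183.4, 249.1]
tcp_rot: [1.0, 0.029, -0.0, -0.0]
contact_force: [1.4, -1.0, -0.3]
gripper_width: 0.005
grasp_force: 0.0
t 15.275 pos [ 498.1 -183.4  249.1] 
R [[0.998, 0.058, -0.001], [0.058, -0.998, 0.0], [-0.001, -0.001, -1.0]] w 0.004781236437687923 F [ 1.4 -1.  -0.3] q [ 0.48  0.19 -0.28  1.89  0.06  1.07 -1.34]
```

```bash
python3 -m creep '{"gripper":[1,1,1,1,1,1,1,1,1,1],"offset":[[0,-2.5,0],[0,-2.5,0],[0,-2.2,0],[0,-1.4,0],[0,-1.4,0],[0,-1.4,0],[0,-1.4,0],[0,-1.4,0],[0,-1.4,0],[0,-1.4,0]],"spin":[0,0,0,0,0,0,0,0,0,0]}'; python3 -m creep '{"gripper":[1,1,1,1,1],"offset":[[0,-1.4,0],[0,-1.4,0],[0,-1.4,0],[0,-1.4,0],[0,-1,0]],"spin":[0,0,0,0,0]}'; python3 - <<'E'
from h import *
st()
p=arm.read_camera("side")
Q=cloud(p,arm.masks_of(p,"cover_edge")[0]["mask"]);c=np.median(Q,0);print(c.round(),Q.min(0).round(),Q.max(0).round(),np.linalg.svd(Q-c,full_matrices=False)[2].round(2).tolist())
E
```

```text
t: 16.52
eef_pos: [488.6, -12.2, 251.7]
tcp_rot: [1.0, 0.03, 0.0, -0.0]
contact_force: [-0.7, 0.0, -0.4]
gripper_width: 0.008
grasp_force: 0.0
t: 17.15
eef_pos: [484.6, 53.7, 251.7]
tcp_rot: [1.0, 0.03, 0.0, -0.0]
contact_force: [-0.6, 0.3, 0.2]
gripper_width: 0.004
grasp_force: 0.0
t 17.15 pos [484.6  53.7 251.7] 
R [[0.998, 0.06, 0.0], [0.06, -0.998, 0.0], [0.0, -0.0, -1.0]] w 0.004221092628114404 F [-0.6  0.3  0.2] q [ 0.19  0.13 -0.47  1.97  0.07  1.06 -1.82]
[490. -13. 132.] [394. -96.   2.] [565. 202. 172.] [[-0.09, 0.92, 0.38], [-1.0, -0.09, -0.01], [0.02, -0.38, 0.92]]
```

```bash
python3 -m creep '{"gripper":[1,1,1,1,1,1,1,1,1,1],"offset":[[0,0,-2],[0,0,-2],[0,0,0],[0,0,0],[0,0,0],[0,0,0],[0,0,0],[0,0,0],[0,0,0],[0,0,0]],"spin":[0,0,0,0,0,0,0,0,0,0]}'; python3 - <<'E'
from h import *
st()
p=arm.read_camera("side")
m=arm.masks_of(p,"cover_edge")[0]["mask"]
Q=cloud(p,m);Q=Q[Q[:,2]>75];c=np.median(Q,0);print(c.round(),np.linalg.svd(Q-c,full_matrices=False)[2].round(3).tolist(),Q.min(0).round(),Q.max(0).round())
for q in("cover_edge","cover_hinge"):
    d=arm.place_of(p,q)[:1]
    for e in d: print(q,e,unproj(p,*e["centre"]).round())
cv2.imwrite("pics/g.png",cv2.resize(p["pixels"][180:370,220:400,::-1],None,fx=3,fy=3,interpolation=cv2.INTER_CUBIC))
E
```

```text
t: 18.5
eef_pos: [484.7, 52.7, 291.7]
tcp_rot: [1.0, 0.03, 0.0, -0.0]
contact_force: [0.2, 0.1, 0.6]
gripper_width: 0.003
grasp_force: 0.0
t 18.5 pos [484.7  52.7 291.7] 
R [[0.998, 0.06, 0.0], [0.06, -0.998, 0.0], [0.0, -0.0, -1.0]] w 0.003368314960170037 F [0.2 0.1 0.6] q [ 0.2   0.09 -0.47  1.91  0.04  1.15 -1.79]
[490. -10. 100.] [[-0.067, 0.998, 0.005], [-0.998, -0.067, 0.002], [-0.003, 0.005, -1.0]] [414. -93.  88.] [565.  91. 106.]
cover_edge {'centre': [306.7, 268.3], 'score': 0.85} [480. 133.  56.]
cover_hinge {'centre': [303.2, 328.6], 'score': 0.89} [494. -91.  85.]
```

View pics/g.png

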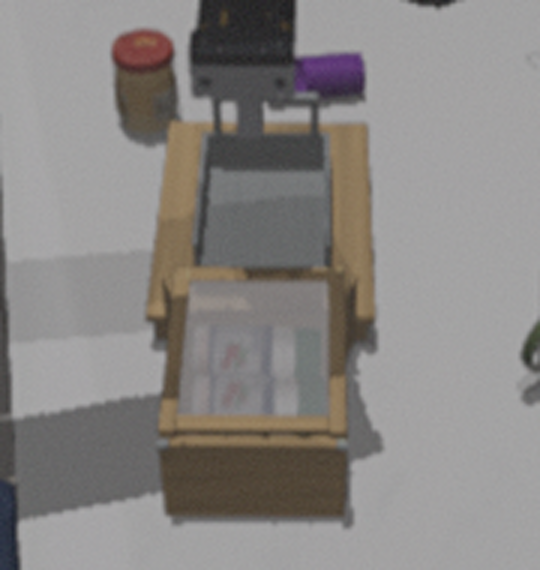

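The crop shows the cover level over the chute (slope about 0.005 rad, top at z≈100), with the jars under the panel. The tray lies flat and clear behind it, and the robot is well above everything.

```bash
python3 -c "from cell import arm;print(arm.finish_job())"
```

```text
the job is handed in; nothing more can be done
None
```

I handed the job in at about 18.6 s: all three jars lie across the chute, the tray is flat on the deck about 45 mm back from the sill, and the cover is shut; the verdict itself was not reported back.

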